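# Complete a microscope parts tray

### The arm

A 7-joint arm with a two-finger parallel gripper is mounted at the origin on the work surface. World frame = base frame: x ahead of the robot, y to its left, z up, the work surface at z = 0. Lengths are in m, angles in rad, forces in N, time in s.
With the tool pointing down it reaches from about 0.4 to 0.85 m from the base axis. Payload 4.5 kg.
Tool frame: the origin (TCP) lies midway between the tips of the shut fingers; the grasp point (between the pads) lies 19 mm behind it (r.hold_point_z is the distance from the TCP to the grasp point, in m); z points along the fingers, y is the direction in which the jaws open and shut (so a half turn about z gives the same grasp; the last joint's range is limited). The gripper opens to 88 mm and grips with 3 to 60 N. Pads are 18 mm wide; open, the fingers measure 123 mm over their backs; the gripper's body (75 mm by 187 mm) begins 45 mm behind the grasp point.
Start: joints at [-1.278, 0.689, -0.195, 1.565, 0.157, 0.902, -0.215], TCP at [0.16, 0.604, 0.239] pointing down, gripper open.
Joint ranges: [-3.01, 3.01], [-0.46, 2.08], [-1.47, 1.51], [0.13, 2.56], [-1, 4.14], [0.04, 2.09], [-2.66, 2.66]. Speed limits (rad/s): [2.57, 2.57, 3.14, 3.14, 3.14, 3.14, 3.14].

### API

Orientations are given as a unit quaternion [x, y, z, w].
In Python, from plant import r gives the robot as it stands. The module is installed in compiled form; this text tells all that it offers.
- The arm moves only by the tool move_arm, never from a script. Its arguments are lists of equal length, an entry for each row: "turn": the turn, a rotation vector about the tool's x, y, z in units of 2 pi rad (1.0 is 2 pi rad), a list of three; "dp": the shift along the tool's x, y, z in units of 2.5 cm (1.0 is 2.5 cm), a list of three; "jaw": the closure, from -1 (fully open) to 1 (shut), so that 0 is half open. In form: {"turn": [[wx, wy, wz], ...], "dp": [[x, y, z], ...], "jaw": [jaw, ...]}. A call has 1 to 10 rows; each row shifts and turns the commanded pose from where the row before left it, along the tool's axes as they then stand; what a row does not reach is not made up. A row lasts 1/12 s, in which the tool goes at most 41.7 mm and 7.16 degrees, less where a joint would pass 70% of its speed; a pose out of reach is approached as far as the arm can. A call with a number of a shift or a turn outside -1 to 1 is refused whole. A call with a gripper value outside its range is refused whole. The fingers move at their own pace and stop on an object; "newtons" is the grip in N (left out, the last holds). Time passes only in rows, so rows that do not move let the fingers close. It gives the time, the measured TCP pose, the force and the opening at its end, in the units of the state.
- r.get_state(): the state, without advancing time (a new reading comes with each control period).
- r.snapshot(name): name is "scene" or "top"; returns a dict with "frame" (420x560x3 uint8, blue, green, red), "mtx" (3x3 intrinsics, pixels), "origin" and "orientation" of the camera in the world. Camera axes: x right, y up, looking along -z (the intrinsics and any distortion apply to the point x, -y, -z); pixel columns grow to the right and rows downward; lengths in m; the calibration is good to about 2 mm. A picture is of the moment at which its call begins. There is no depth.
- r.finish_job(): hands the job in, once; it reports no verdict.
The state is a dict: "clock": time; "q": joint angles; "qd": joint speeds; "joint_torque": joint torques, N m; "tool_pos": TCP position; "eef_rot": TCP orientation; "contact_force": force on the tool from outside, world axes, zero at the start; "moment": the same for the moment, N m; "opening": opening from 0.0 (shut) to 1.0 (fully open).
Only numpy, scipy, OpenCV 4.12 (cv2) and the standard library are available. Lean on these libraries where they do the work, as an engineer would, in place of code of your own. Each camera call takes 0.05 s, during which the arm holds its last target.

### The job

Complete the white three-compartment tray of microscope parts so that it holds exactly one eyepiece, one objective and one condenser, each standing upright in a compartment of its own. One part is already in the tray: add only the two kinds that are missing, and leave the spare eyepiece and the spare objective standing where they are. Set the parts down, do not drop them.

Things in the scene. Friction and masses are not known exactly. Their poses are not given: they have to be found in the camera images.
- tray: open white enamelled steel tray fixed to the bench, 130 mm (its x) by 238 mm (its y), 14 mm tall, outer and dividing walls 4 mm thick, floor 3 mm thick. Three equal compartments side by side along its y, each clear 122 mm in x by 74 mm in y, centred at x = 0, y = -78, 0 and +78 mm. Origin at the centre of its underside on the bench, z up. At the start one compartment, any of the three, holds one part (an eyepiece or an objective) and the other two are empty.
- eyepiece_1: microscope eyepiece, turned part standing on its wide end: black eye cap 34 mm diameter and 26 mm tall below, bright steel tube 23 mm diameter above it, 58 mm tall in all; about 80 g. Origin at the centre of its underside, z up. Stands either in one of the tray's compartments or on the 3 mm grey mat left of the tray. Same as eyepiece_2.
- eyepiece_2: microscope eyepiece, turned part standing on its wide end: black eye cap 34 mm diameter and 26 mm tall below, bright steel tube 23 mm diameter above it, 58 mm tall in all; about 80 g. Origin at the centre of its underside, z up. Stands on the 3 mm grey mat left of the tray. Same as eyepiece_1.
- objective_1: microscope objective, a slim turned part standing upright: straight steel barrel 28 mm diameter and 34 mm tall below, then a dark nose tapering from 26 mm to 12 mm diameter, 54 mm tall in all; about 90 g. Origin at the centre of its underside, z up. Stands either in one of the tray's compartments or on the 3 mm grey mat left of the tray. Same as objective_2.
- objective_2: microscope objective, a slim turned part standing upright: straight steel barrel 28 mm diameter and 34 mm tall below, then a dark nose tapering from 26 mm to 12 mm diameter, 54 mm tall in all; about 90 g. Origin at the centre of its underside, z up. Stands on the 3 mm grey mat left of the tray. Same as objective_1.
- condenser: microscope condenser, a low wide turned drum: black body 52 mm diameter and 28 mm tall, with a steel lens collar 38 mm diameter on top, 34 mm tall in all; about 120 g. Origin at the centre of its underside, z up. Stands on the 3 mm grey mat left of the tray. The only one. Parts on the mat stand at least 120 mm apart, centre to centre; a loose glass dish 52 mm across and 13 mm tall lies among them, its centre 75 mm or more from theirs.
There are look-alikes about, which are no part of the job. Leave any blue or turquoise look-alike of the condenser alone.

How it is judged:
By the outcome, as a careful person would: the job done as asked, in the order asked, and still so for the second after the job is handed in, with the robot touching nothing.
It also fails if it takes over 58 s, if anything falls off the work surface, if the arm or the gripper's body presses on something with over 40 N, if the wrist force passes 120 N, or if a joint passes its speed limit or range.

## Working session

There is one attempt and no reset: what is moved stays moved. The work goes in short steps, Python scripts to look and compute and a tool call to move; the robot and the scene stay as the last step left them, time stands still between calls to the robot, and variables do not carry over. Pictures are saved under pics/ and viewed, and the job is handed in when it is done.

Besides the shell and the picture viewer there is one more tool, called after "Request:" by a JSON object that holds its "api" and its "payload", one argument or row to a line. move_arm: Moves the arm, as the interface text tells. Shifts and turns lie within -1 to 1; 1 stands for 2.5 cm of shift or 2 pi rad of turn. Its arguments: {"type":"object","properties":{"turn":{"type":"array","items":{"type":"array","items":{"type":"number","minimum":-1,"maximum":1}}},"dp":{"type":"array","items":{"type":"array","items":{"type":"number","minimum":-1,"maximum":1}}},"jaw":{"type":"array","items":{"type":"number"}},"newtons":{"type":"number"}},"required":["turn","dp","jaw"]}

```bash
mkdir -p pics; python3 - <<'E'
from plant import r
import cv2,numpy as np,json
s=r.get_state();print({k:np.round(v,3).tolist() for k,v in s.items()}, r.hold_point_z)
for n in("scene","top"):
    d=r.snapshot(n);cv2.imwrite(f"pics/{n}0.png",d["frame"])
    np.savez(f"{n}.npz",**d)
    print(n,[k for k in d],np.round(d["mtx"],1).tolist(),d["origin"],d["orientation"])
E
```

```text
{'clock': 0.0, 'q': [-1.278, 0.69, -0.195, 1.566, 0.157, 0.902, -0.215], 'qd': [-0.0, 0.001, -0.0, -0.0, -0.001, -0.001, 0.003], 'joint_torque': [0.001, -52.756, -1.267, -15.344, -0.053, 0.006, 0.0], 'tool_pos': [0.16, 0.604, 0.238], 'eef_rot': [0.129, 0.992, -0.001, -0.0], 'contact_force': [-0.402, -0.066, -0.452], 'moment': [-0.022, 0.011, -0.002], 'opening': 1.001} 0.0187
scene ['frame', 'mtx', 'origin', 'orientation'] [[469.2, 0.0, 276.2], [0.0, 469.2, 214.8], [0.0, 0.0, 1.0]] [1.10354458 0.21153491 0.68784204] [0.23866522 0.32488599 0.72578099 0.55743157]
top ['frame', 'mtx', 'origin', 'orientation'] [[381.0, 0.0, 279.2], [0.0, 381.0, 213.7], [0.0, 0.0, 1.0]] [0.41733138 0.00434782 0.84533356] [ 0.02835277 -0.01659073 -0.69614056  0.71715353]
```

View pics/scene0.png

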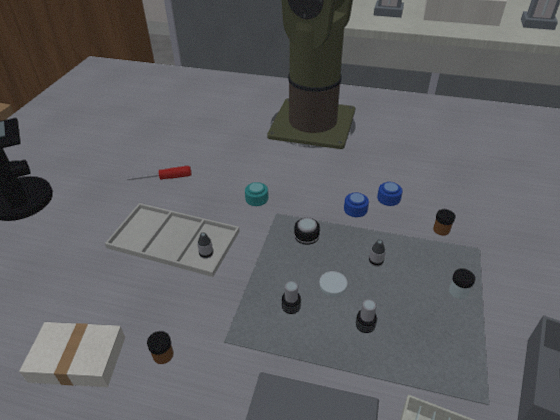

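View pics/top0.png

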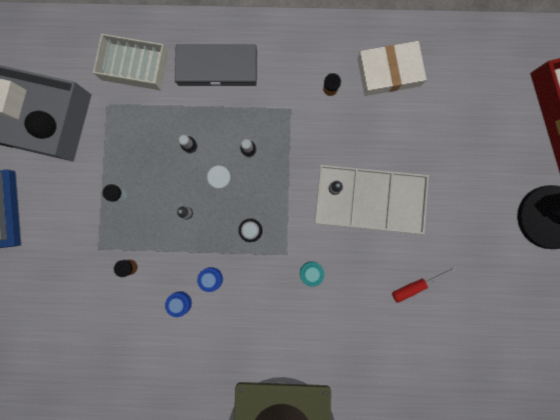

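The tray (its left compartment as the top view shows it) holds an objective. An eyepiece and the condenser are missing. I'll enlarge the views to get pixel positions.

```bash
cat > h.py <<'E'
import numpy as np,cv2
from scipy.spatial.transform import Rotation as R
def cam(n,tag=""):
    return dict(np.load(f"{n}{tag}.npz"))
def proj(d,p):
    c=R.from_quat(d["orientation"]).inv().apply(np.asarray(p,float)-d["origin"])
    c=c*[1,-1,-1]; u=c@d["mtx"].T; return u[...,:2]/u[...,2:]
def ray(d,px):
    v=np.linalg.solve(d["mtx"],[px[0],px[1],1.])*[1,-1,-1]
    v=R.from_quat(d["orientation"]).apply(v); return d["origin"],v/np.linalg.norm(v)
def plane(d,px,z):
    o,v=ray(d,px); return o+v*(z-o[2])/v[2]
def tri(a,pa,b,pb):
    o1,v1=ray(a,pa);o2,v2=ray(b,pb)
    t=np.linalg.lstsq(np.c_[v1,-v2],o2-o1,rcond=None)[0]
    p,q=o1+v1*t[0],o2+v2*t[1]; return (p+q)/2,np.linalg.norm(p-q)
def crop(f,x,y,w,h,s,name):
    c=cv2.resize(f[y:y+h,x:x+w],None,fx=s,fy=s,interpolation=cv2.INTER_CUBIC)
    c=np.clip(c*1.3,0,255).astype('uint8')
    for i in range(0,w,10):
        cv2.line(c,(i*s,0),(i*s,5),(0,0,255),1); 
        if i%20==0: cv2.putText(c,str(x+i),(i*s,14),0,.35,(0,0,255))
    for i in range(0,h,10):
        cv2.line(c,(0,i*s),(5,i*s),(0,0,255),1)
        if i%20==0: cv2.putText(c,str(y+i),(6,i*s+4),0,.35,(0,0,255))
    cv2.imwrite(name,c)
E
python3 - <<'E'
from h import *
s=cam("scene");t=cam("top")
crop(s["frame"],240,210,150,130,5,"pics/s1.png")
crop(t["frame"],160,120,150,130,5,"pics/t1.png")
crop(s["frame"],100,195,150,90,5,"pics/s2.png")
crop(t["frame"],305,155,135,90,5,"pics/t2.png")
print(proj(s,[.16,.604,.24]),proj(t,[.16,.604,.24]),proj(t,[0,0,0]))
E
```

```text
[610.99627575  98.30705393] [-101.37072813  390.57342164] [281.53162347 432.98938097]
```

View pics/s1.png

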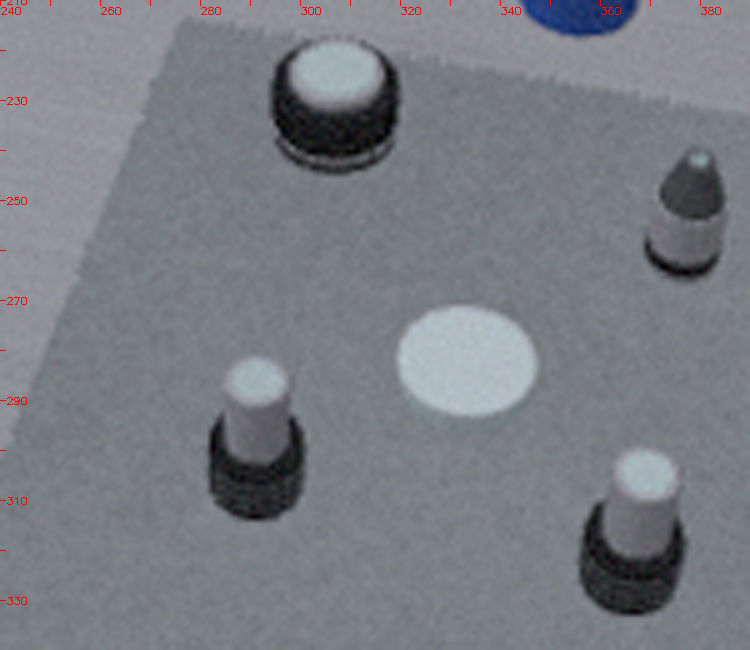

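View pics/t1.png

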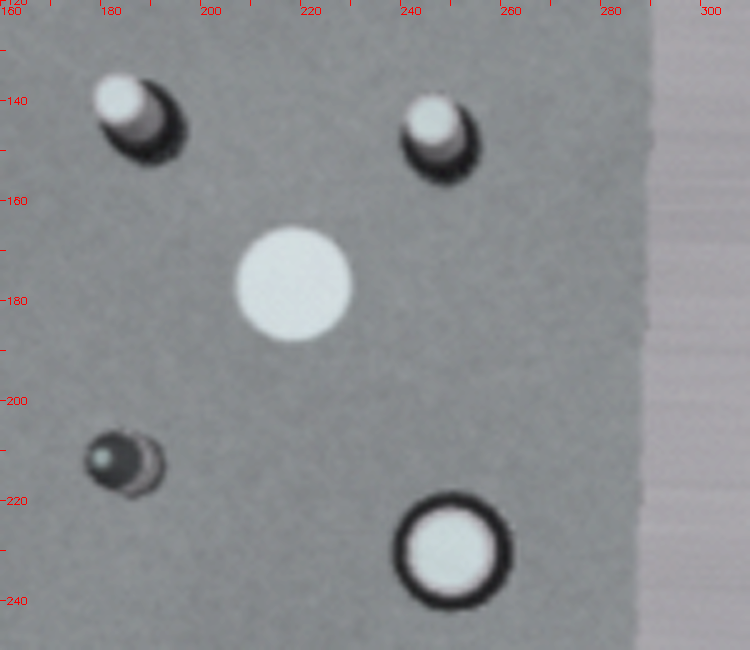

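View pics/s2.png

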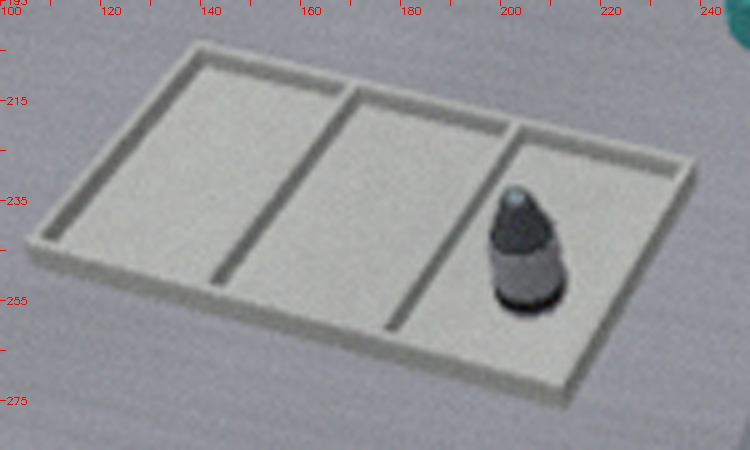

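View pics/t2.png

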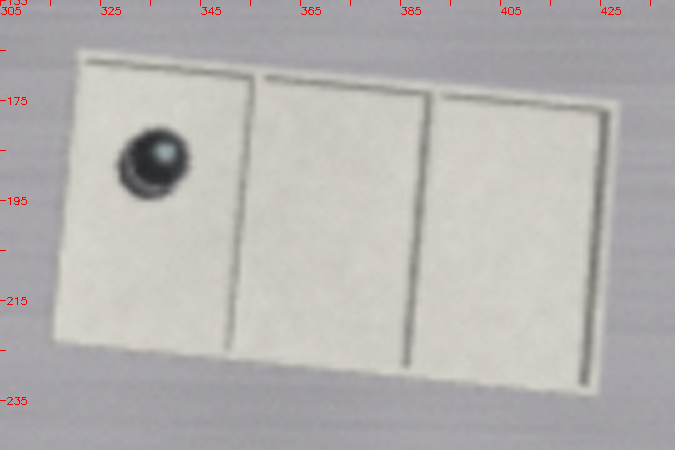

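```bash
python3 - <<'E'
from h import *
s=cam("scene");t=cam("top")
for n,a,b in [("eyeR",(246.4,143.6),(291.4,286.2)),("eyeL",(183.7,139.7),(369.2,304.9)),("cond",(250,230.2),(307.4,223.8)),("objmat",(180.3,211.5),(379.6,241.8)),("objtray",(337.8,185.4),(203,234.5)),("dish",(218.7,176.7),(333.5,281.8)),
 ("c_-x+y",(315.5,223),(238.5,227)),("c_-x-y",(424,233.5),(140,203.5)),("c+x+y",(320.5,165),(212.5,271.5)),("c+x-y",(428,175.5),(105.5,244))]:
    p,e=tri(t,a,s,b); print(n,np.round(p,4),round(e,4))
for z in(.034,.037): print("cond plane",z,plane(t,(250,230.2),z),plane(s,(307.4,223.8),z))
for z in (.061,): print("eye",plane(t,(246.4,143.6),z),plane(s,(291.4,286.2),z))
c=np.array([plane(t,p,.014)[:2] for p in [(315.5,223),(424,233.5),(428,175.5),(320.5,165)]]);print(c,cv2.minAreaRect(c.astype('f4')))
c=np.array([plane(s,p,.014)[:2] for p in [(238.5,227),(140,203.5),(105.5,244),(212.5,271.5)]]);print(c,cv2.minAreaRect(c.astype('f4')))
E
```

```text
eyeR [0.6117 0.0921 0.0603] 0.0018
eyeL [0.6168 0.2243 0.0596] 0.0016
cond [0.4313 0.0804 0.0375] 0.0019
objmat [0.4656 0.2252 0.0569] 0.0017
objtray [ 0.5296 -0.1016  0.0569] 0.0003
dish [0.5473 0.1556 0.0155] 0.0021
c_-x+y [ 0.4517 -0.0601  0.0141] 0.0013
c_-x-y [ 0.4357 -0.2945  0.0149] 0.0022
c+x+y [ 0.5795 -0.0681  0.0152] 0.0009
c+x-y [ 0.5634 -0.3044  0.0122] 0.0002
cond plane 0.034 [0.43164326 0.07977487 0.034     ] [0.42736656 0.08055739 0.034     ]
cond plane 0.037 [0.43159034 0.07949597 0.037     ] [0.43046904 0.08115835 0.037     ]
eye [0.61172586 0.09115018 0.061     ] [0.61198028 0.09307367 0.061     ]
[[ 0.45194689 -0.06072534]
 [ 0.4361462  -0.29591116]
 [ 0.5631348  -0.3038266 ]
 [ 0.57994436 -0.06862333]] ((0.5080452561378479, -0.18226724863052368), (0.2364157736301422, 0.12823902070522308), 86.15642547607422)
[[ 0.45154309 -0.05951033]
 [ 0.4348589  -0.29388941]
 [ 0.5648427  -0.30289382]
 [ 0.5784866  -0.06814203]] ((0.5079755783081055, -0.18110597133636475), (0.23513343930244446, 0.13029532134532928), 86.03726196289062)
```

Request:
{"api": "move_arm", "payload": {
  "turn": [
    [0, 0, 0],
    [0, 0, 0],
    [0, 0, 0],
    [0, 0, 0],
    [0, 0, 0],
    [0, 0, 0],
    [0, 0, 0],
    [0, 0, 0],
    [0, 0, 0],
    [0, 0, 0]
  ],
  "dp": [
    [-0.5, -0.5, 0],
    [-0.8, -0.9, 0],
    [-0.8, -0.9, 0],
    [-0.8, -0.9, 0],
    [-0.8, -0.9, 0],
    [-0.8, -0.9, 0],
    [-0.8, -0.9, 0],
    [-0.8, -0.9, 0],
    [-0.8, -0.9, 0],
    [-0.8, -0.9, 0]
  ],
  "jaw": [-1, -1, -1, -1, -1, -1, -1, -1, -1, -1],
  "newtons": 20
}}

```text
clock: 0.93
tool_pos: [0.2913, 0.3455, 0.2386]
eef_rot: [0.129, 0.992, -0.0, -0.0]
contact_force: [1.1, -0.1, 1.0]
opening: 1.0
```

```bash
cat > g.py <<'E'
import sys
from plant import r
from h import *
def go(x,y,z,yaw_deg=None):
    s=r.get_state(); q=R.from_quat(s["eef_rot"]); m=q.as_matrix()
    print("t",round(s["clock"],2),"q",np.round(s["q"],2),"pos",np.round(s["tool_pos"],4),"open",round(float(s["opening"]),3),"F",np.round(s["contact_force"],1))
    print("tilt z",np.round(m[:,2],4),"jaw ang",round(np.degrees(np.arctan2(m[1,1],m[0,1])),2))
    print("dp units (current axes)",np.round(m.T@(np.array([x,y,z])-s["tool_pos"])/.025,2))
    if yaw_deg is not None:
        a=np.radians(yaw_deg); yv=np.array([np.cos(a),np.sin(a),0]);zv=np.array([0,0,-1.]);xv=np.cross(yv,zv)
        M=np.c_[xv,yv,zv]; rv=R.from_matrix(m.T@M).as_rotvec()
        print("turn units",np.round(rv/2/np.pi,4),"rows",np.linalg.norm(rv)/np.radians(7.16))
        print("dp after turn",np.round(M.T@(np.array([x,y,z])-s["tool_pos"])/.025,2))
if __name__=="__main__": go(*map(float,sys.argv[1:]))
E
python3 g.py .431 .080 .15 -3.9
```

```text
t 0.93 q [-0.82  0.48 -0.23  2.06  0.18  0.62  0.14] pos [0.2913 0.3455 0.2386] open 1.0 F [ 1.1 -0.1  1. ]
tilt z [-2.e-04 -4.e-04 -1.e+00] jaw ang 75.18
dp units (current axes) [-8.12 -8.84  3.55]
turn units [-1.000e-04  0.000e+00  2.197e-01] rows 11.04531239566738
dp after turn [-10.22   6.3    3.54]
```

Request:
{"api": "move_arm", "payload": {
  "turn": [
    [0, 0, 0],
    [0, 0, 0],
    [0, 0, 0],
    [0, 0, 0],
    [0, 0, 0],
    [0, 0, 0],
    [0, 0, 0],
    [0, 0, 0],
    [0, 0, 0],
    [0, 0, 0]
  ],
  "dp": [
    [-0.85, -0.9, 0],
    [-0.85, -0.9, 0],
    [-0.85, -0.9, 0],
    [-0.85, -0.9, 0],
    [-0.85, -0.9, 0],
    [-0.85, -0.9, 0],
    [-0.85, -0.9, 0],
    [-0.8, -0.85, 0],
    [-0.8, -0.85, 0],
    [-0.57, -0.84, 0]
  ],
  "jaw": [-1, -1, -1, -1, -1, -1, -1, -1, -1, -1]
}}

```text
clock: 1.77
tool_pos: [0.4319, 0.0798, 0.2386]
eef_rot: [0.13, 0.992, 0.0, 0.0]
contact_force: [-0.0, 0.3, 0.2]
opening: 1.003
```

Request:
{"api": "move_arm", "payload": {
  "turn": [
    [0, 0, 0.0195],
    [0, 0, 0.0195],
    [0, 0, 0.0195],
    [0, 0, 0.0195],
    [0, 0, 0.0195],
    [0, 0, 0.0195],
    [0, 0, 0.0195],
    [0, 0, 0.0195],
    [0, 0, 0.0195],
    [0, 0, 0.0195]
  ],
  "dp": [
    [0, 0, 0.3],
    [0, 0, 0.4],
    [0, 0, 0.4],
    [0, 0, 0.4],
    [0, 0, 0.4],
    [0, 0, 0.4],
    [0, 0, 0.4],
    [0, 0, 0.4],
    [0, 0, 0.3],
    [0, 0, 0.2]
  ],
  "jaw": [-1, -1, -1, -1, -1, -1, -1, -1, -1, -1]
}}

```text
clock: 2.6
tool_pos: [0.4303, 0.0815, 0.1478]
eef_rot: [0.678, 0.735, -0.001, -0.0]
contact_force: [-0.7, 0.4, -0.3]
opening: 0.997
```

```bash
python3 g.py .431 .080 .007 -3.9
python3 - <<'E'
from plant import r
from h import *
for n in("scene","top"):
    d=r.snapshot(n); np.savez(n+"1.npz",**d); cv2.imwrite(f"pics/{n}1.png",d["frame"])
E
```

```text
t 2.6 q [-0.34  0.63  0.08  2.21 -0.16  0.31 -0.05] pos [0.4303 0.0815 0.1478] open 0.997 F [-0.7  0.4 -0.3]
tilt z [-1.2e-03 -5.0e-04 -1.0e+00] jaw ang 4.65
dp units (current axes) [-0.06  0.03  5.63]
turn units [-0.0002  0.0001  0.0237] rows 1.1937140384535547
dp after turn [-0.06  0.03  5.63]
```

View pics/scene1.png

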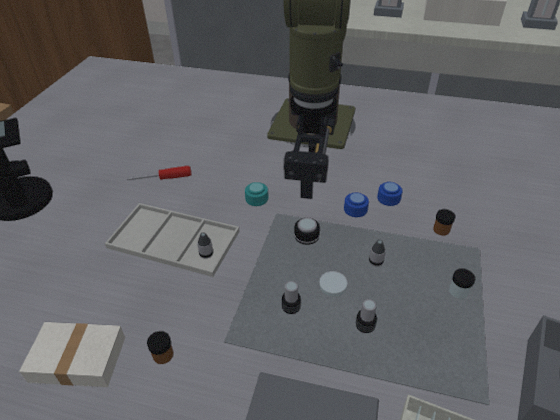

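The gripper is at (305,165), above the condenser at (307,228). Descending.

Request:
{"api": "move_arm", "payload": {
  "turn": [
    [0, 0, 0.012],
    [0, 0, 0.012],
    [0, 0, 0],
    [0, 0, 0],
    [0, 0, 0],
    [0, 0, 0],
    [0, 0, 0],
    [0, 0, 0],
    [0, 0, 0]
  ],
  "dp": [
    [-0.06, 0.03, 0.5],
    [0, 0, 0.8],
    [0, 0, 0.8],
    [0, 0, 0.8],
    [0, 0, 0.8],
    [0, 0, 0.8],
    [0, 0, 0.6],
    [0, 0, 0.3],
    [0, 0, 0.2]
  ],
  "jaw": [-1, -1, -1, -1, -1, -1, -1, -1, -1]
}}

```text
clock: 3.45
tool_pos: [0.4394, 0.0821, 0.0218]
eef_rot: [0.728, 0.685, -0.006, -0.005]
contact_force: [-0.4, -0.5, 0.4]
opening: 1.0
```

Request:
{"api": "move_arm", "payload": {
  "turn": [
    [0, 0, 0],
    [0, 0, 0],
    [0, 0, 0],
    [0, 0, 0],
    [0, 0, 0],
    [0, 0, 0]
  ],
  "dp": [
    [0, 0, 0],
    [0, 0, 0],
    [0, 0, 0],
    [0, 0, 0],
    [0, 0, 0],
    [0, 0, 0]
  ],
  "jaw": [0, 0.6, 1, 1, 1, 1],
  "newtons": 20
}}

```text
clock: 3.95
tool_pos: [0.4386, 0.0818, 0.0226]
eef_rot: [0.729, 0.684, -0.006, -0.005]
contact_force: [-0.8, -0.2, 3.5]
opening: 0.578
```

```bash
python3 g.py .431 .080 .007 -3.9
```

```text
t 3.95 q [-0.31  0.91  0.04  2.22 -0.91  0.04  0.56] pos [0.4386 0.0818 0.0226] open 0.578 F [-0.8 -0.2  3.5]
tilt z [-0.0157 -0.0021 -0.9999] jaw ang -3.64
dp units (current axes) [-0.09 -0.29  0.63]
turn units [-0.0025  0.0005  0.0007] rows 0.13156496534146953
dp after turn [-0.09 -0.3   0.63]
```

The wrist joint reached its range limit (q6 = 0.04), so the arm stopped 15 mm high. The jaws still closed on about 51 mm, the drum's body, with roughly 8 mm of overlap. I'll firm the grip, lift a little, and look.

Request:
{"api": "move_arm", "payload": {
  "turn": [
    [0, 0, 0],
    [0, 0, 0],
    [0, 0, 0],
    [0, 0, 0],
    [0, 0, 0],
    [0, 0, 0]
  ],
  "dp": [
    [0, 0, 0],
    [0, 0, 0],
    [0, 0, -0.1],
    [0, 0, -0.3],
    [0, 0, -0.4],
    [0, 0, -0.4]
  ],
  "jaw": [1, 1, 1, 1, 1, 1],
  "newtons": 30
}}

```text
clock: 4.45
tool_pos: [0.4397, 0.0816, 0.0525]
eef_rot: [0.729, 0.684, -0.006, -0.004]
contact_force: [0.2, 0.7, -0.8]
opening: 0.579
```

```bash
python3 g.py .431 .080 .007 -3.9
python3 - <<'E'
from plant import r
from h import *
d=r.snapshot("scene"); crop(d["frame"],240,130,150,120,5,"pics/s3.png")
d=r.snapshot("top"); crop(d["frame"],190,180,120,100,5,"pics/t3.png")
E
```

```text
t 4.45 q [-0.37  0.85  0.15  2.22 -0.89  0.14  0.55] pos [0.4397 0.0816 0.0525] open 0.579 F [ 0.2  0.7 -0.8]
tilt z [-0.0152 -0.0026 -0.9999] jaw ang -3.69
dp units (current axes) [-0.08 -0.32  1.83]
turn units [-0.0024  0.0006  0.0006] rows 0.12690144099329662
dp after turn [-0.09 -0.34  1.82]
```

View pics/s3.png

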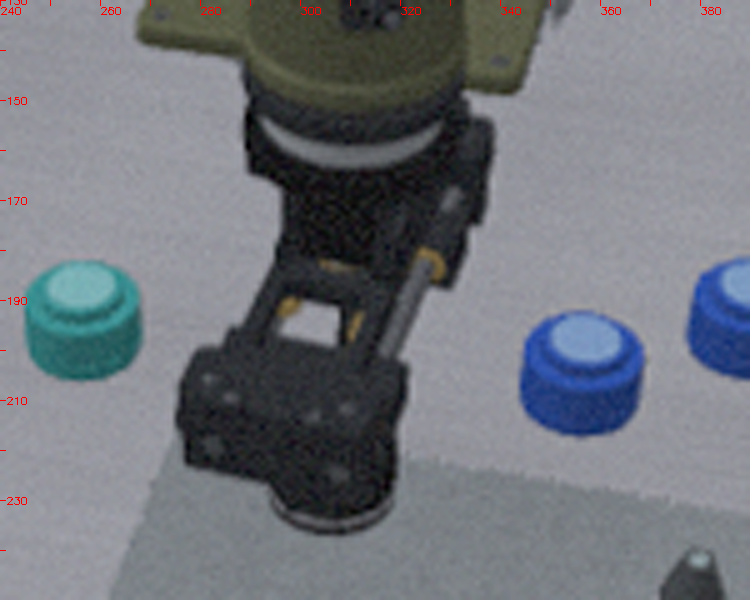

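View pics/t3.png

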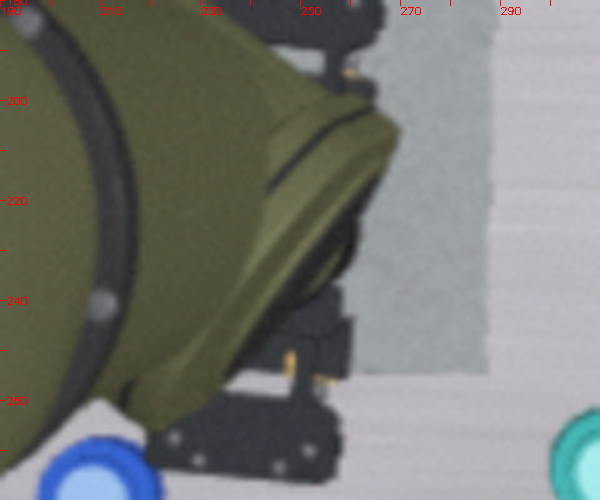

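Request:
{"api": "move_arm", "payload": {
  "turn": [
    [0, 0, 0],
    [0, 0, 0],
    [0, 0, 0],
    [0, 0, 0],
    [0, 0, 0],
    [0, 0, 0],
    [0, 0, 0],
    [0, 0, 0]
  ],
  "dp": [
    [0, 0, -0.5],
    [0, 0, -0.6],
    [0, 0, -0.6],
    [0, 0, -0.6],
    [0, 0, -0.5],
    [0, 0, -0.4],
    [0.3, 0, -0.2],
    [0.5, 0, 0]
  ],
  "jaw": [1, 1, 1, 1, 1, 1, 1, 1]
}}

```text
clock: 5.22
tool_pos: [0.4427, 0.1008, 0.1379]
eef_rot: [0.73, 0.683, -0.006, -0.003]
contact_force: [0.1, -0.6, -1.3]
opening: 0.579
```

```bash
python3 g.py .5027 -.2598 .13 -3.9
```

```text
t 5.22 q [-0.6   0.72  0.45  2.17 -0.76  0.43  0.4 ] pos [0.4427 0.1008 0.1379] open 0.579 F [ 0.1 -0.6 -1.3]
tilt z [-0.0133 -0.0035 -0.9999] jaw ang -3.82
dp units (current axes) [-14.23   3.36   0.33]
turn units [-0.0021  0.0007  0.0002] rows 0.11075054226323092
dp after turn [-14.23   3.37   0.32]
```

Request:
{"api": "move_arm", "payload": {
  "turn": [
    [0, 0, 0],
    [0, 0, 0],
    [0, 0, 0],
    [0, 0, 0],
    [0, 0, 0],
    [0, 0, 0],
    [0, 0, 0],
    [0, 0, 0],
    [0, 0, 0],
    [0, 0, 0]
  ],
  "dp": [
    [-0.3, 0.1, 0],
    [-0.6, 0.2, 0],
    [-0.8, 0.2, 0],
    [-0.8, 0.2, 0],
    [-0.8, 0.2, 0],
    [-0.8, 0.2, 0],
    [-0.8, 0.2, 0],
    [-0.8, 0.2, 0],
    [-0.8, 0.2, 0],
    [-0.8, 0.2, 0]
  ],
  "jaw": [1, 1, 1, 1, 1, 1, 1, 1, 1, 1]
}}

```text
clock: 6.05
tool_pos: [0.4775, -0.085, 0.1365]
eef_rot: [0.73, 0.684, -0.007, -0.004]
contact_force: [-0.1, 0.3, -1.5]
opening: 0.579
```

Request:
{"api": "move_arm", "payload": {
  "turn": [
    [0, 0, 0],
    [0, 0, 0],
    [0, 0, 0],
    [0, 0, 0],
    [0, 0, 0],
    [0, 0, 0],
    [0, 0, 0],
    [0, 0, 0],
    [0, 0, 0],
    [0, 0, 0]
  ],
  "dp": [
    [-0.8, 0.2, 0],
    [-0.8, 0.2, 0],
    [-0.8, 0.2, 0],
    [-0.8, 0.2, 0],
    [-0.8, 0.2, 0],
    [-0.8, 0.2, 0],
    [-0.7, 0.1, 0],
    [-0.5, 0.1, 0],
    [-0.3, 0, 0],
    [0, 0, 0]
  ],
  "jaw": [1, 1, 1, 1, 1, 1, 1, 1, 1, 1]
}}

```text
clock: 6.88
tool_pos: [0.5019, -0.2448, 0.1369]
eef_rot: [0.73, 0.683, -0.007, -0.004]
contact_force: [-0.0, 0.3, -0.6]
opening: 0.58
```

```bash
python3 g.py .5027 -.2598 .0226 -3.9
python3 - <<'E'
from plant import r
from h import *
d=r.snapshot("scene"); crop(d["frame"],80,130,160,130,5,"pics/s4.png")
E
```

```text
t 6.88 q [ 0.11  0.8   0.45  1.87 -0.56  0.61  0.84] pos [ 0.5019 -0.2448  0.1369] open 0.58 F [-0.   0.3 -0.6]
tilt z [-0.0156 -0.0036 -0.9999] jaw ang -3.82
dp units (current axes) [-0.58  0.14  4.57]
turn units [-0.0024  0.0007  0.0002] rows 0.12895062807550198
dp after turn [-0.6   0.07  4.57]
```

View pics/s4.png

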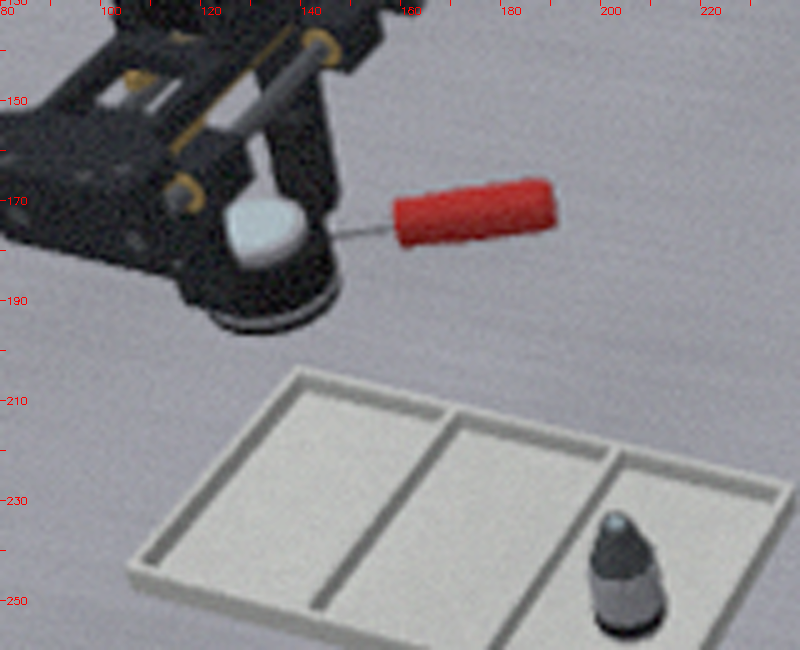

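The condenser is held above the far compartment. It looks rotated a few degrees about the jaw axis, with the lens at (133,175) leaning. I'll lower to just above contact, then press down gently with a light grip so it levels on the floor.

Request:
{"api": "move_arm", "payload": {
  "turn": [
    [0, 0, 0],
    [0, 0, 0],
    [0, 0, 0],
    [0, 0, 0],
    [0, 0, 0],
    [0, 0, 0],
    [0, 0, 0],
    [0, 0, 0],
    [0, 0, 0]
  ],
  "dp": [
    [-0.3, 0.1, 0.2],
    [-0.2, 0, 0.5],
    [-0.1, 0, 0.6],
    [0, 0, 0.7],
    [0, 0, 0.7],
    [0, 0, 0.6],
    [0, 0, 0.4],
    [0, 0, 0.3],
    [0, 0, 0.1]
  ],
  "jaw": [1, 1, 1, 1, 1, 1, 1, 1, 1]
}}

```text
clock: 7.68
tool_pos: [0.502, -0.2576, 0.0333]
eef_rot: [0.729, 0.684, -0.007, -0.005]
contact_force: [-0.7, 0.9, -0.6]
opening: 0.58
```

```bash
python3 g.py .5027 -.2598 .0226 -3.9
python3 - <<'E'
from plant import r
from h import *
d=r.snapshot("scene"); crop(d["frame"],80,150,130,110,6,"pics/s5.png")
d=r.snapshot("top"); crop(d["frame"],340,150,120,100,6,"pics/t5.png")
E
```

```text
t 7.68 q [ 0.21  0.96  0.31  1.88 -0.64  0.41  0.93] pos [ 0.502  -0.2576  0.0333] open 0.58 F [-0.7  0.9 -0.6]
tilt z [-0.0169 -0.0015 -0.9999] jaw ang -3.66
dp units (current axes) [-0.09  0.04  0.43]
turn units [-0.0027  0.0004  0.0007] rows 0.13974782845515402
dp after turn [-0.09  0.03  0.43]
```

View pics/s5.png

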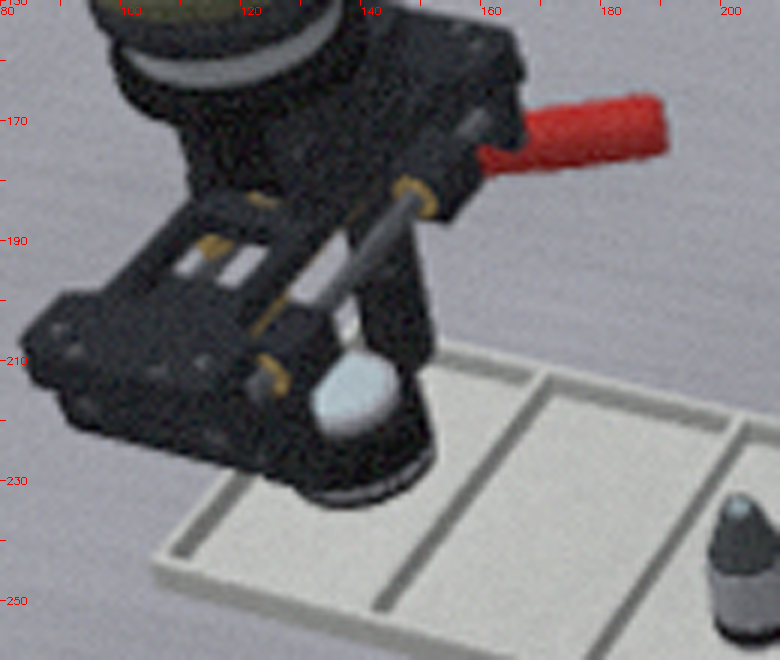

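View pics/t5.png

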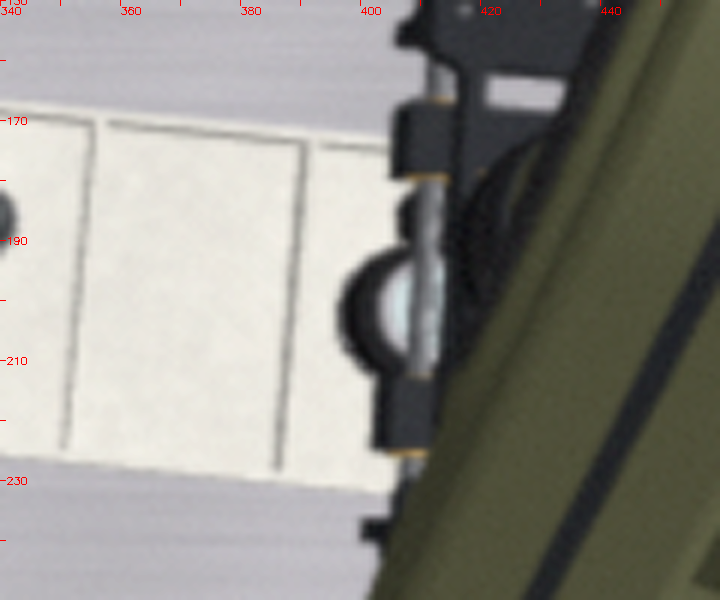

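The drum tilts about 15° about the jaw axis, with its left side (around (131,230)) low and just above the floor. It is centred in the compartment. Now a slow press-down with a light grip.

Request:
{"api": "move_arm", "payload": {
  "turn": [
    [0, 0, 0],
    [0, 0, 0],
    [0, 0, 0],
    [0, 0, 0],
    [0, 0, 0],
    [0, 0, 0],
    [0, 0, 0],
    [0, 0, 0],
    [0, 0, 0]
  ],
  "dp": [
    [-0.05, 0, 0.08],
    [0, 0, 0.06],
    [0, 0, 0.06],
    [0, 0, 0.06],
    [0, 0, 0.06],
    [0, 0, 0.06],
    [0, 0, 0.05],
    [0, 0, 0],
    [0, 0, 0]
  ],
  "jaw": [1, 1, 1, 1, 1, 1, 1, 1, 1],
  "newtons": 6
}}

```text
clock: 8.53
tool_pos: [0.5022, -0.2593, 0.0239]
eef_rot: [0.729, 0.684, -0.006, -0.004]
contact_force: [-1.1, 0.2, -1.1]
opening: 0.584
```

```bash
python3 g.py .5027 -.2598 .0226 -3.9
python3 - <<'E'
from plant import r
from h import *
d=r.snapshot("scene"); crop(d["frame"],80,150,130,110,6,"pics/s6.png")
E
```

```text
t 8.53 q [ 0.22  0.98  0.29  1.88 -0.65  0.4   0.94] pos [ 0.5022 -0.2593  0.0239] open 0.584 F [-1.1  0.2 -1.1]
tilt z [-0.0154 -0.0024 -0.9999] jaw ang -3.68
dp units (current axes) [-0.02  0.02  0.05]
turn units [-0.0024  0.0005  0.0006] rows 0.12868593352732247
dp after turn [-0.02  0.02  0.05]
```

View pics/s6.png

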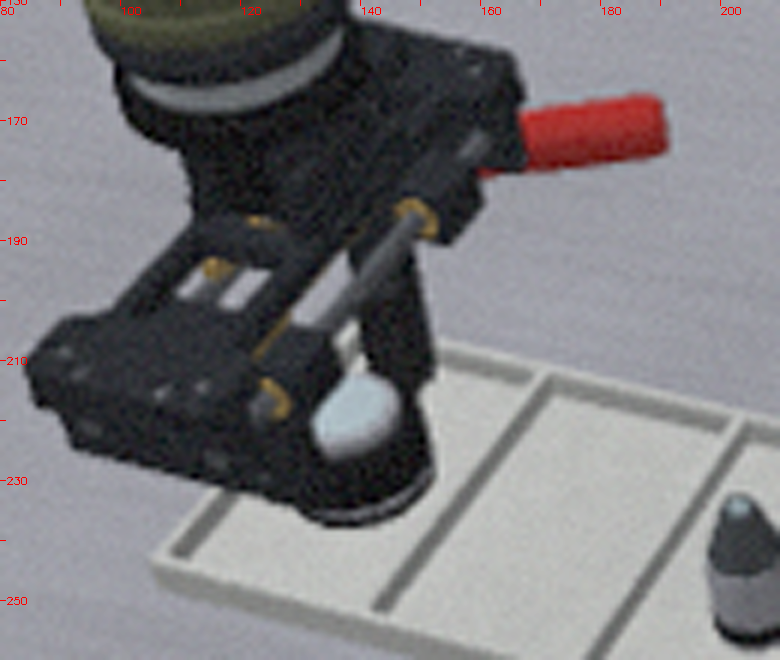

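Request:
{"api": "move_arm", "payload": {
  "turn": [
    [0, 0, 0],
    [0, 0, 0],
    [0, 0, 0],
    [0, 0, 0],
    [0, 0, 0]
  ],
  "dp": [
    [0, 0, 0.04],
    [0, 0, 0.04],
    [0, 0, 0.04],
    [0, 0, 0],
    [0, 0, 0]
  ],
  "jaw": [1, 1, 1, 1, 1],
  "newtons": 4
}}

```text
clock: 9.0
tool_pos: [0.5024, -0.2596, 0.0214]
eef_rot: [0.729, 0.684, -0.006, -0.004]
contact_force: [-0.4, 0.6, 5.0]
opening: 0.586
```

```bash
python3 g.py .5027 -.2598 .0226 -3.9
python3 - <<'E'
from plant import r
from h import *
d=r.snapshot("scene"); crop(d["frame"],80,150,130,110,6,"pics/s7.png")
E
```

```text
t 9.0 q [ 0.23  0.98  0.29  1.88 -0.65  0.39  0.94] pos [ 0.5024 -0.2596  0.0214] open 0.586 F [-0.4  0.6  5. ]
tilt z [-0.0147 -0.0029 -0.9999] jaw ang -3.69
dp units (current axes) [-0.01  0.01 -0.05]
turn units [-0.0023  0.0006  0.0006] rows 0.1231933805403439
dp after turn [-0.01  0.01 -0.05]
```

View pics/s7.png

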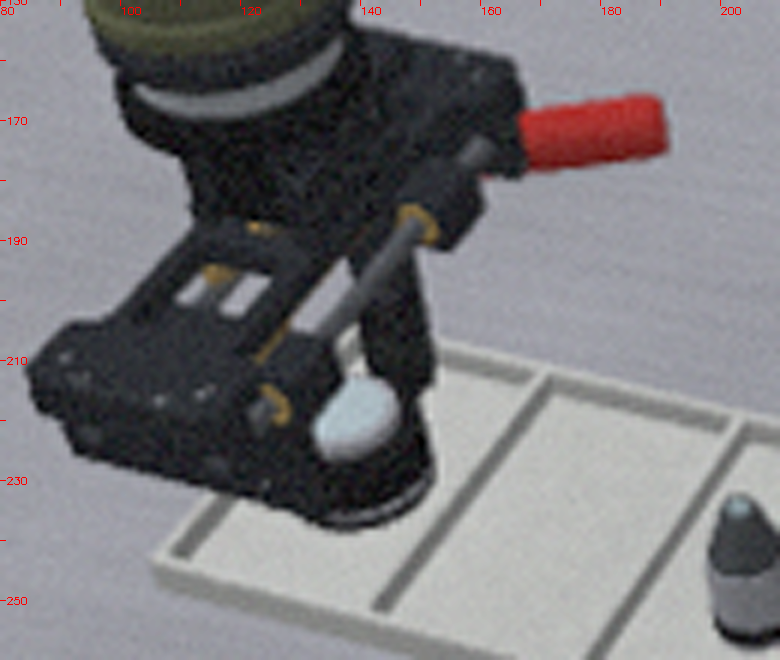

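Contact is made (5 N upward). I'll press a little further so it levels.

Request:
{"api": "move_arm", "payload": {
  "turn": [
    [0, 0, 0],
    [0, 0, 0],
    [0, 0, 0],
    [0, 0, 0],
    [0, 0, 0],
    [0, 0, 0],
    [0, 0, 0]
  ],
  "dp": [
    [0, 0, 0.05],
    [0, 0, 0.05],
    [0, 0, 0.05],
    [0, 0, 0.05],
    [0, 0, 0.05],
    [0, 0, 0],
    [0, 0, 0]
  ],
  "jaw": [1, 1, 1, 1, 1, 1, 1],
  "newtons": 3
}}

```text
clock: 9.63
tool_pos: [0.5024, -0.2595, 0.0144]
eef_rot: [0.729, 0.684, -0.006, -0.004]
contact_force: [0.9, -0.9, 0.8]
opening: 0.587
```

```bash
python3 g.py .5027 -.2598 .0226 -3.9
python3 - <<'E'
from plant import r
from h import *
d=r.snapshot("scene"); crop(d["frame"],80,150,130,110,6,"pics/s8.png")
E
```

```text
t 9.63 q [ 0.23  0.99  0.28  1.88 -0.65  0.38  0.95] pos [ 0.5024 -0.2595  0.0144] open 0.587 F [ 0.9 -0.9  0.8]
tilt z [-0.015  -0.0027 -0.9999] jaw ang -3.67
dp units (current axes) [-0.01  0.01 -0.33]
turn units [-0.0024  0.0006  0.0006] rows 0.1264025644206834
dp after turn [-0.01  0.01 -0.33]
```

View pics/s8.png

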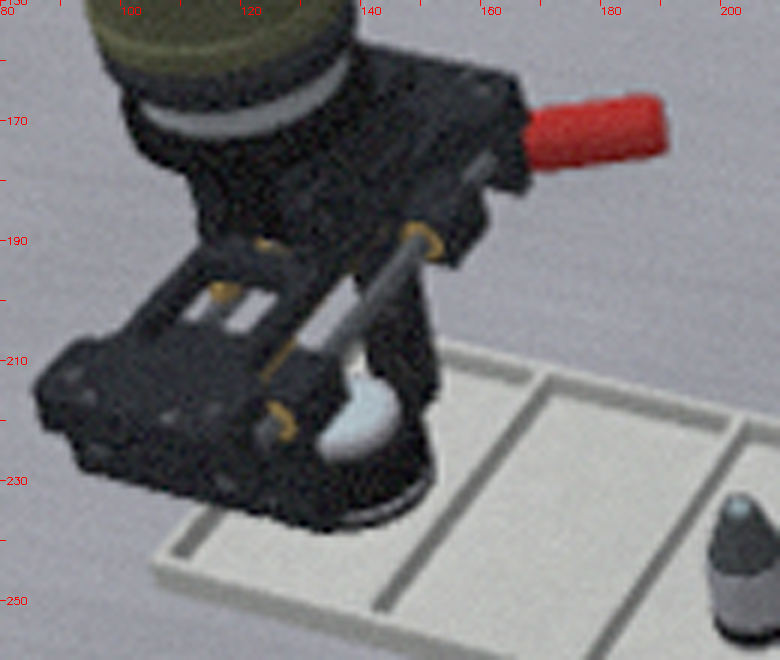

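Request:
{"api": "move_arm", "payload": {
  "turn": [
    [0, 0, 0],
    [0, 0, 0],
    [0, 0, 0],
    [0, 0, 0],
    [0, 0, 0]
  ],
  "dp": [
    [0, 0, 0],
    [0, 0, 0],
    [0, 0, 0],
    [0, 0, 0],
    [0, 0, 0]
  ],
  "jaw": [-0.2, -0.25, -0.35, -0.45, -0.5]
}}

```text
clock: 10.1
tool_pos: [0.502, -0.2592, 0.0146]
eef_rot: [0.729, 0.684, -0.006, -0.005]
contact_force: [0.4, -0.5, 0.2]
opening: 0.748
```

```bash
python3 g.py .5027 -.2598 .12 -3.9
python3 - <<'E'
from plant import r
from h import *
d=r.snapshot("scene"); crop(d["frame"],80,150,130,110,6,"pics/s9.png")
E
```

```text
t 10.1 q [ 0.23  0.99  0.28  1.88 -0.65  0.38  0.95] pos [ 0.502  -0.2592  0.0146] open 0.748 F [ 0.4 -0.5  0.2]
tilt z [-0.0157 -0.0022 -0.9999] jaw ang -3.67
dp units (current axes) [-0.04 -0.03 -4.22]
turn units [-0.0025  0.0005  0.0006] rows 0.13062847169289782
dp after turn [-0.02  0.03 -4.22]
```

View pics/s9.png

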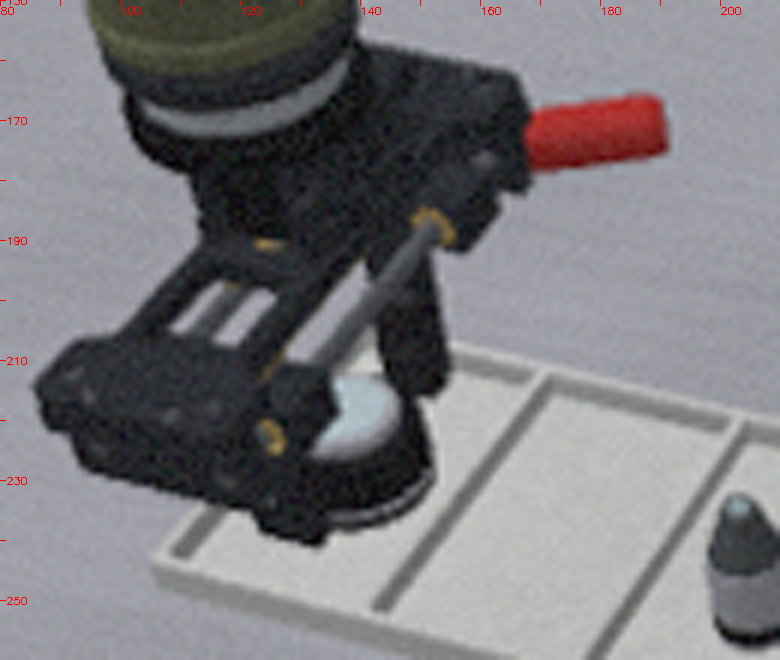

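Request:
{"api": "move_arm", "payload": {
  "turn": [
    [0, 0, 0],
    [0, 0, 0],
    [0, 0, 0],
    [0, 0, 0],
    [0, 0, 0],
    [0, 0, 0],
    [0, 0, 0],
    [0, 0, 0]
  ],
  "dp": [
    [0, 0, -0.3],
    [0, 0, -0.5],
    [0, 0, -0.7],
    [0, 0, -0.8],
    [0, 0, -0.8],
    [0, 0, -0.8],
    [0, 0, -0.6],
    [0, 0, -0.3]
  ],
  "jaw": [-0.5, -0.5, -0.5, -0.6, -0.8, -1, -1, -1]
}}

```text
clock: 10.82
tool_pos: [0.5049, -0.2597, 0.1378]
eef_rot: [0.729, 0.684, -0.006, -0.002]
contact_force: [-0.1, -0.3, -0.9]
opening: 1.003
```

```bash
python3 g.py .6117 .092 .12 -3.9
python3 - <<'E'
from plant import r
from h import *
d=r.snapshot("scene"); crop(d["frame"],80,150,130,110,6,"pics/s10.png")
E
```

```text
t 10.82 q [ 0.13  0.81  0.45  1.84 -0.55  0.63  0.86] pos [ 0.5049 -0.2597  0.1378] open 1.003 F [-0.1 -0.3 -0.9]
tilt z [-0.0118 -0.0043 -0.9999] jaw ang -3.69
dp units (current axes) [14.32  3.37  0.6 ]
turn units [-0.0018  0.0008  0.0006] rows 0.10448794842347565
dp after turn [14.33  3.31  0.71]
```

View pics/s10.png

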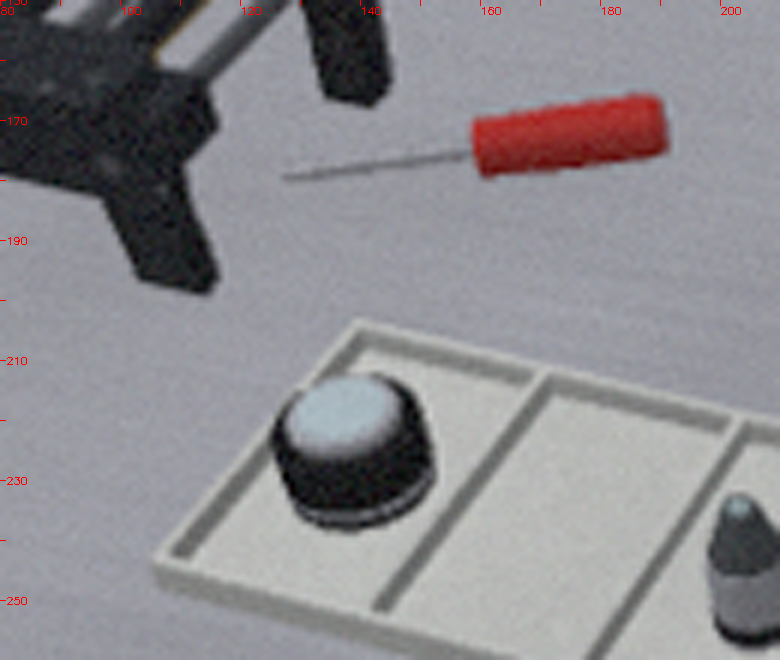

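The condenser stands flat in its compartment at (137,225), and the lean was perspective. Now the nearer eyepiece.

Request:
{"api": "move_arm", "payload": {
  "turn": [
    [-0.0018, 0.0008, 0],
    [0, 0, 0],
    [0, 0, 0],
    [0, 0, 0],
    [0, 0, 0],
    [0, 0, 0],
    [0, 0, 0],
    [0, 0, 0],
    [0, 0, 0],
    [0, 0, 0]
  ],
  "dp": [
    [0.3, 0.1, 0],
    [0.6, 0.2, 0],
    [0.8, 0.2, 0],
    [0.8, 0.2, 0],
    [0.8, 0.2, 0],
    [0.8, 0.2, 0],
    [0.8, 0.2, 0],
    [0.8, 0.2, 0],
    [0.8, 0.2, 0],
    [0.8, 0.2, 0]
  ],
  "jaw": [-1, -1, -1, -1, -1, -1, -1, -1, -1, -1]
}}

```text
clock: 11.7
tool_pos: [0.5625, -0.078, 0.1336]
eef_rot: [0.729, 0.684, -0.001, -0.003]
contact_force: [0.0, 0.2, -0.8]
opening: 1.001
```

Request:
{"api": "move_arm", "payload": {
  "turn": [
    [0, 0, 0],
    [0, 0, 0],
    [0, 0, 0],
    [0, 0, 0],
    [0, 0, 0],
    [0, 0, 0],
    [0, 0, 0],
    [0, 0, 0],
    [0, 0, 0],
    [0, 0, 0]
  ],
  "dp": [
    [0.8, 0.2, 0],
    [0.8, 0.2, 0],
    [0.8, 0.2, 0],
    [0.8, 0.2, 0],
    [0.8, 0.2, 0],
    [0.8, 0.2, 0],
    [0.8, 0.1, 0],
    [0.7, 0, 0],
    [0.4, 0, 0],
    [0.1, 0, 0]
  ],
  "jaw": [-1, -1, -1, -1, -1, -1, -1, -1, -1, -1]
}}

```text
clock: 12.53
tool_pos: [0.6055, 0.0908, 0.1336]
eef_rot: [0.728, 0.685, -0.001, -0.003]
contact_force: [0.0, 0.5, 0.2]
opening: 1.003
```

```bash
python3 g.py .6117 .092 .035 -3.9
python3 - <<'E'
from plant import r
from h import *
for n in("scene","top"):
    d=r.snapshot(n); np.savez(n+"2.npz",**d); cv2.imwrite(f"pics/{n}11.png",d["frame"])
E
```

```text
t 12.53 q [-0.51  0.88  0.54  1.71 -0.64  0.74  0.3 ] pos [0.6055 0.0908 0.1336] open 1.003 F [0.  0.5 0.2]
tilt z [-0.0059  0.0037 -1.    ] jaw ang -3.47
dp units (current axes) [0.05 0.27 3.94]
turn units [-0.001  -0.0005  0.0012] rows 0.08216220572749536
dp after turn [0.07 0.25 3.94]
```

View pics/scene11.png

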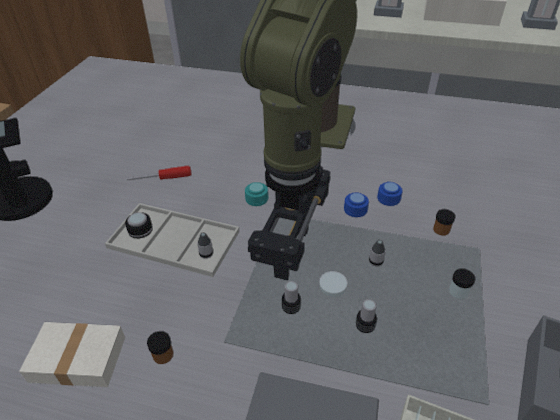

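View pics/top11.png

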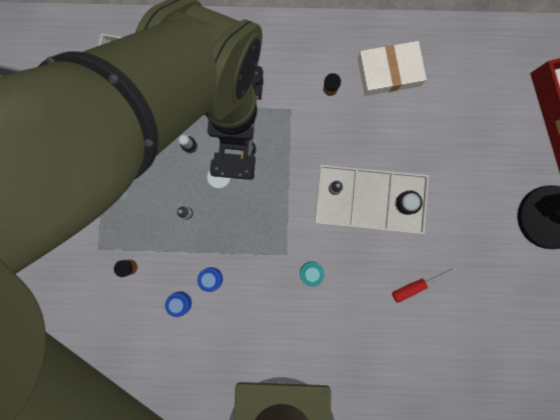

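The condenser stands in the far compartment (top view 410,203) and the gripper is over the right eyepiece. Correcting and descending.

Request:
{"api": "move_arm", "payload": {
  "turn": [
    [-0.001, -0.0005, 0.001],
    [0, 0, 0],
    [0, 0, 0],
    [0, 0, 0],
    [0, 0, 0],
    [0, 0, 0],
    [0, 0, 0],
    [0, 0, 0]
  ],
  "dp": [
    [0.05, 0.25, 0.2],
    [0, 0, 0.6],
    [0, 0, 0.7],
    [0, 0, 0.8],
    [0, 0, 0.7],
    [0, 0, 0.5],
    [0, 0, 0.3],
    [0, 0, 0.1]
  ],
  "jaw": [-1, -1, -1, -1, -1, -1, -1, -1]
}}

```text
clock: 13.3
tool_pos: [0.6125, 0.0872, 0.0361]
eef_rot: [0.732, 0.681, -0.001, 0.001]
contact_force: [-0.1, -1.1, 0.2]
opening: 1.0
```

```bash
python3 g.py .6117 .092 .035 -3.9
python3 - <<'E'
from plant import r
from h import *
d=r.snapshot("scene"); crop(d["frame"],220,200,150,130,5,"pics/s12.png")
E
```

```text
t 13.3 q [-0.45  1.02  0.44  1.73 -0.73  0.57  0.37] pos [0.6125 0.0872 0.0361] open 1.0 F [-0.1 -1.1  0.2]
tilt z [ 9.0e-04 -2.5e-03 -1.0e+00] jaw ang -4.12
dp units (current axes) [ 0.19 -0.05  0.04]
turn units [ 0.0002  0.0004 -0.0006] rows 0.03695783697098444
dp after turn [ 0.19 -0.04  0.05]
```

View pics/s12.png

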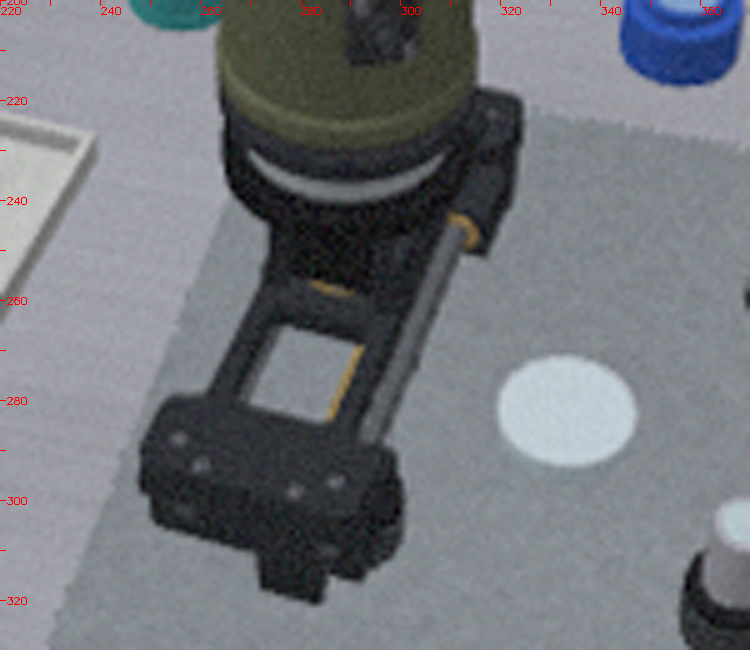

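Request:
{"api": "move_arm", "payload": {
  "turn": [
    [0, 0, 0],
    [0, 0, 0],
    [0, 0, 0],
    [0, 0, 0],
    [0, 0, 0],
    [0, 0, 0],
    [0, 0, 0],
    [0, 0, 0],
    [0, 0, 0],
    [0, 0, 0]
  ],
  "dp": [
    [0.12, -0.04, 0],
    [0.08, 0, 0],
    [0, 0, 0],
    [0, 0, 0],
    [0, 0, 0],
    [0, 0, 0],
    [0, 0, 0],
    [0, 0, 0],
    [0, 0, 0],
    [0, 0, 0]
  ],
  "jaw": [-0.8, -0.4, 0, 0.3, 0.5, 1, 1, 1, 1, 1],
  "newtons": 25
}}

```text
clock: 14.18
tool_pos: [0.6123, 0.0933, 0.0373]
eef_rot: [0.732, 0.682, 0.0, 0.001]
contact_force: [1.1, 0.3, 0.5]
opening: 0.271
```

```bash
python3 g.py .6117 .092 .035 -3.9
```

```text
t 14.18 q [-0.46  1.02  0.44  1.73 -0.73  0.57  0.36] pos [0.6123 0.0933 0.0373] open 0.271 F [1.1 0.3 0.5]
tilt z [ 0.0024 -0.0018 -1.    ] jaw ang -4.04
dp units (current axes) [-0.05 -0.02  0.09]
turn units [ 0.0004  0.0003 -0.0004] rows 0.030523015646627908
dp after turn [-0.05 -0.02  0.09]
```

Request:
{"api": "move_arm", "payload": {
  "turn": [
    [0, 0, 0],
    [0, 0, 0],
    [0, 0, 0],
    [0, 0, 0],
    [0, 0, 0],
    [0, 0, 0],
    [0, 0, 0],
    [0, 0, 0],
    [0, 0, 0]
  ],
  "dp": [
    [0, 0, -0.1],
    [0, 0, -0.3],
    [0, 0, -0.5],
    [0, 0, -0.6],
    [0, 0, -0.7],
    [0, 0, -0.7],
    [0, 0, -0.6],
    [0, 0, -0.4],
    [0, 0, -0.2]
  ],
  "jaw": [1, 1, 1, 1, 1, 1, 1, 1, 1]
}}

```text
clock: 14.93
tool_pos: [0.613, 0.0935, 0.1422]
eef_rot: [0.732, 0.682, 0.001, 0.002]
contact_force: [0.8, 0.3, -1.1]
opening: 0.251
```

```bash
python3 g.py .508 -.182 .14 -3.9
python3 - <<'E'
from plant import r
from h import *
d=r.snapshot("scene"); crop(d["frame"],220,180,150,130,5,"pics/s13.png")
E
```

```text
t 14.93 q [-0.52  0.88  0.56  1.69 -0.64  0.76  0.28] pos [0.613  0.0935 0.1422] open 0.251 F [ 0.8  0.3 -1.1]
tilt z [ 0.0054 -0.0015 -1.    ] jaw ang -4.04
dp units (current axes) [-11.29  -3.41   0.08]
turn units [ 0.0009  0.0002 -0.0004] rows 0.04873489192861006
dp after turn [-11.28  -3.44   0.09]
```

View pics/s13.png

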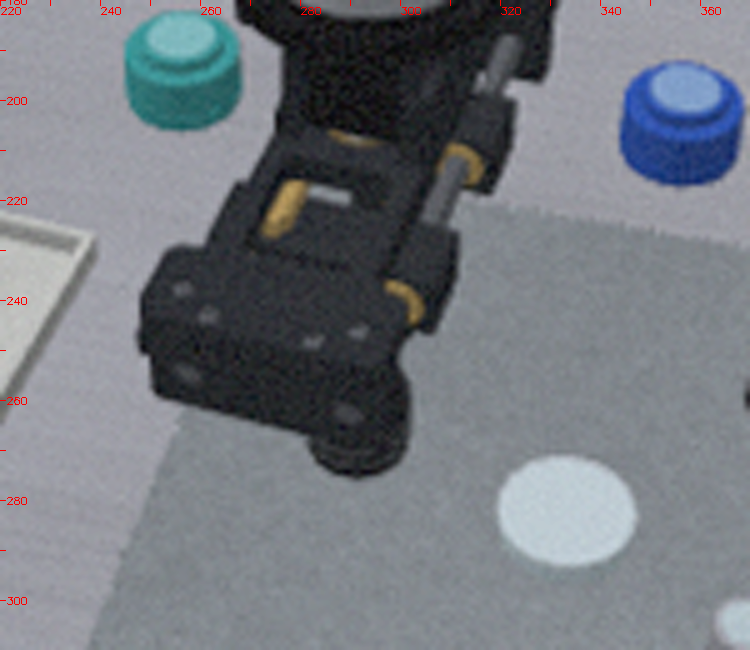

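Request:
{"api": "move_arm", "payload": {
  "turn": [
    [0.0009, 0.0002, 0],
    [0, 0, 0],
    [0, 0, 0],
    [0, 0, 0],
    [0, 0, 0],
    [0, 0, 0],
    [0, 0, 0],
    [0, 0, 0],
    [0, 0, 0],
    [0, 0, 0]
  ],
  "dp": [
    [-0.3, -0.1, 0],
    [-0.6, -0.2, 0],
    [-0.8, -0.2, 0],
    [-0.8, -0.2, 0],
    [-0.8, -0.2, 0],
    [-0.8, -0.2, 0],
    [-0.8, -0.3, 0],
    [-0.8, -0.3, 0],
    [-0.8, -0.3, 0],
    [-0.8, -0.3, 0]
  ],
  "jaw": [1, 1, 1, 1, 1, 1, 1, 1, 1, 1]
}}

```text
clock: 15.82
tool_pos: [0.5402, -0.0858, 0.1392]
eef_rot: [0.732, 0.682, -0.002, -0.002]
contact_force: [0.4, 0.3, -1.4]
opening: 0.256
```

Request:
{"api": "move_arm", "payload": {
  "turn": [
    [0, 0, 0],
    [0, 0, 0],
    [0, 0, 0],
    [0, 0, 0],
    [0, 0, 0],
    [0, 0, 0],
    [0, 0, 0]
  ],
  "dp": [
    [-0.8, -0.2, 0],
    [-0.8, -0.2, 0],
    [-0.8, -0.2, 0],
    [-0.7, -0.2, 0],
    [-0.5, -0.2, 0],
    [-0.2, -0.1, 0],
    [0, 0, 0]
  ],
  "jaw": [1, 1, 1, 1, 1, 1, 1]
}}

```text
clock: 16.4
tool_pos: [0.5061, -0.179, 0.1397]
eef_rot: [0.733, 0.681, -0.002, -0.002]
contact_force: [-0.3, -0.3, -1.6]
opening: 0.254
```

```bash
python3 g.py .508 -.182 .0373 -3.9
python3 - <<'E'
from plant import r
from h import *
d=r.snapshot("scene"); crop(d["frame"],100,150,150,120,5,"pics/s14.png")
p=r.get_state()["tool_pos"]
print(proj(d,p+[0,0,-.0343]),proj(d,p+[0.017*.99,0,-.0343]))
E
```

```text
t 16.4 q [-0.01  0.78  0.45  1.94 -0.6   0.57  0.77] pos [ 0.5061 -0.179   0.1397] open 0.254 F [-0.3 -0.3 -1.6]
tilt z [-5.1e-03 -4.0e-04 -1.0e+00] jaw ang -4.23
dp units (current axes) [-0.11  0.11  4.1 ]
turn units [-0.0008  0.0001 -0.0009] rows 0.0616062110532233
dp after turn [-0.11  0.09  4.1 ]
[167.27309013 201.36811743] [163.438733   207.03033983]
```

View pics/s14.png

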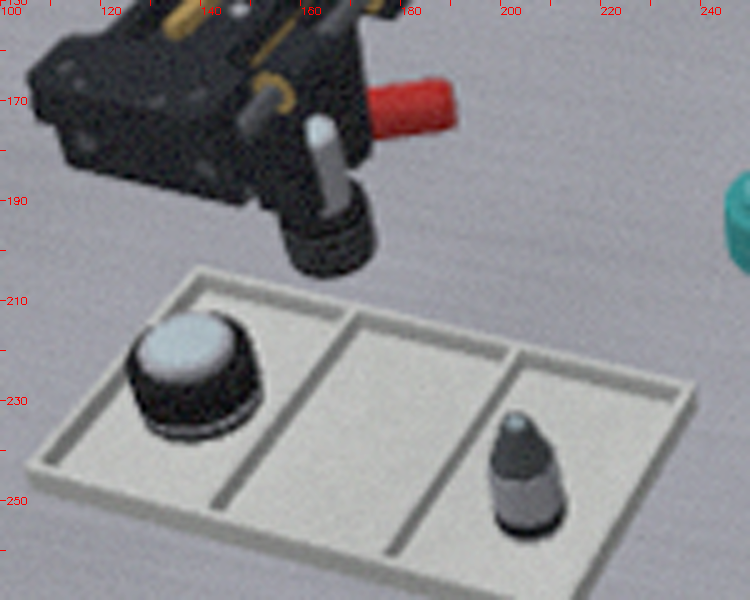

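Eyepiece held upright above the middle compartment, cap bottom at (166,205). Setting it down.

Request:
{"api": "move_arm", "payload": {
  "turn": [
    [-0.0008, 0, 0],
    [0, 0, 0],
    [0, 0, 0],
    [0, 0, 0],
    [0, 0, 0],
    [0, 0, 0],
    [0, 0, 0],
    [0, 0, 0],
    [0, 0, 0],
    [0, 0, 0]
  ],
  "dp": [
    [-0.1, 0.1, 0.2],
    [0, 0, 0.5],
    [0, 0, 0.6],
    [0, 0, 0.6],
    [0, 0, 0.6],
    [0, 0, 0.5],
    [0, 0, 0.3],
    [0, 0, 0.2],
    [0, 0, 0.1],
    [0, 0, 0.1]
  ],
  "jaw": [1, 1, 1, 1, 1, 1, 1, 1, 1, 1]
}}

```text
clock: 17.28
tool_pos: [0.5106, -0.1798, 0.0477]
eef_rot: [0.731, 0.682, 0.001, 0.001]
contact_force: [0.2, -0.4, -0.9]
opening: 0.254
```

```bash
python3 g.py .508 -.182 .0373 -3.9
```

```text
t 17.28 q [ 0.08  0.92  0.29  1.96 -0.7   0.36  0.86] pos [ 0.5106 -0.1798  0.0477] open 0.254 F [ 0.2 -0.4 -0.9]
tilt z [ 2.4e-03 -5.0e-04 -1.0e+00] jaw ang -4.01
dp units (current axes) [-0.09 -0.1   0.41]
turn units [ 0.0004  0.0001 -0.0003] rows 0.024575752912472087
dp after turn [-0.09 -0.1   0.41]
```

Request:
{"api": "move_arm", "payload": {
  "turn": [
    [0, 0, 0],
    [0, 0, 0],
    [0, 0, 0],
    [0, 0, 0],
    [0, 0, 0],
    [0, 0, 0],
    [0, 0, 0]
  ],
  "dp": [
    [-0.08, -0.1, 0.1],
    [0, 0, 0.08],
    [0, 0, 0.06],
    [0, 0, 0.06],
    [0, 0, 0.05],
    [0, 0, 0.03],
    [0, 0, 0]
  ],
  "jaw": [1, 1, 1, 1, 1, 1, 1],
  "newtons": 10
}}

```text
clock: 17.87
tool_pos: [0.5076, -0.1818, 0.0381]
eef_rot: [0.732, 0.682, 0.001, 0.001]
contact_force: [0.0, -0.5, -1.3]
opening: 0.259
```

```bash
python3 g.py .508 -.182 .0373 -3.9
```

```text
t 17.87 q [ 0.1   0.93  0.27  1.97 -0.71  0.33  0.87] pos [ 0.5076 -0.1818  0.0381] open 0.259 F [ 0.  -0.5 -1.3]
tilt z [ 1.8e-03 -4.0e-04 -1.0e+00] jaw ang -4.03
dp units (current axes) [-0.01  0.02  0.03]
turn units [ 0.0003  0.     -0.0004] rows 0.023747674691116157
dp after turn [-0.01  0.02  0.03]
```

Request:
{"api": "move_arm", "payload": {
  "turn": [
    [0, 0, 0],
    [0, 0, 0],
    [0, 0, 0],
    [0, 0, 0]
  ],
  "dp": [
    [0, 0, 0.03],
    [0, 0, 0.03],
    [0, 0, 0.02],
    [0, 0, 0]
  ],
  "jaw": [1, 1, 1, 1],
  "newtons": 6
}}

```text
clock: 18.2
tool_pos: [0.5079, -0.1819, 0.0369]
eef_rot: [0.732, 0.682, 0.001, 0.001]
contact_force: [-2.5, 0.3, 5.7]
opening: 0.259
```

```bash
python3 g.py .508 -.182 .0373 -3.9
python3 - <<'E'
from plant import r
from h import *
d=r.snapshot("scene"); crop(d["frame"],100,170,150,120,5,"pics/s15.png")
E
```

```text
t 18.2 q [ 0.1   0.93  0.27  1.97 -0.71  0.33  0.87] pos [ 0.5079 -0.1819  0.0369] open 0.259 F [-2.5  0.3  5.7]
tilt z [ 2.8e-03 -4.0e-04 -1.0e+00] jaw ang -4.04
dp units (current axes) [-0.    0.01 -0.02]
turn units [ 0.0005  0.     -0.0004] rows 0.029795998425347397
dp after turn [-0.    0.01 -0.02]
```

View pics/s15.png

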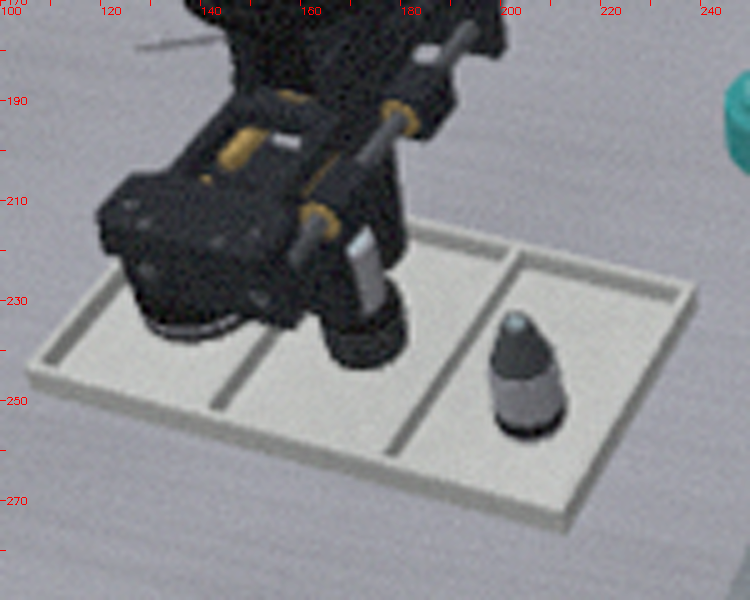

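The 5.7 N upward force shows the eyepiece resting on the floor, upright in the middle compartment. Opening slowly, then rising.

Request:
{"api": "move_arm", "payload": {
  "turn": [
    [0, 0, 0],
    [0, 0, 0],
    [0, 0, 0],
    [0, 0, 0],
    [0, 0, 0],
    [0, 0, 0],
    [0, 0, 0]
  ],
  "dp": [
    [0, 0, 0],
    [0, 0, 0],
    [0, 0, 0],
    [0, 0, 0],
    [0, 0, 0],
    [0, 0, -0.2],
    [0, 0, -0.4]
  ],
  "jaw": [0.45, 0.4, 0.2, 0, -0.1, -0.1, -0.1]
}}

```text
clock: 18.83
tool_pos: [0.5069, -0.1815, 0.0509]
eef_rot: [0.732, 0.682, 0.0, -0.0]
contact_force: [0.5, -0.3, -0.4]
opening: 0.55
```

Request:
{"api": "move_arm", "payload": {
  "turn": [
    [0, 0, 0],
    [0, 0, 0],
    [0, 0, 0],
    [0, 0, 0],
    [0, 0, 0],
    [0, 0, 0],
    [0, 0, 0],
    [0, 0, 0],
    [0, 0, 0],
    [0, 0, 0]
  ],
  "dp": [
    [0, 0, -0.6],
    [0, 0, -0.8],
    [0, 0, -0.8],
    [0, 0, -0.8],
    [0, 0, -0.8],
    [0, 0, -0.8],
    [0, 0, -0.8],
    [0, 0, -0.6],
    [0, 0, -0.3],
    [0, 0, 0]
  ],
  "jaw": [-0.1, -0.1, -0.1, -0.1, -0.1, -0.1, -0.1, -0.1, -0.1, -0.1]
}}

```text
clock: 19.67
tool_pos: [0.508, -0.1822, 0.2107]
eef_rot: [0.732, 0.682, 0.001, 0.002]
contact_force: [0.5, -0.9, 0.4]
opening: 0.554
```

```bash
python3 g.py .508 -.182 .0373 -3.9
python3 - <<'E'
from plant import r
from h import *
s=r.snapshot("scene");t=r.snapshot("top");crop(s["frame"],100,170,150,120,5,"pics/s16.png");cv2.imwrite("pics/scene16.png",s["frame"]);cv2.imwrite("pics/top16.png",t["frame"])
E
```

```text
t 19.67 q [-0.06  0.68  0.55  1.88 -0.52  0.72  0.72] pos [ 0.508  -0.1822  0.2107] open 0.554 F [ 0.5 -0.9  0.4]
tilt z [ 0.0053 -0.0015 -1.    ] jaw ang -4.04
dp units (current axes) [ 0.01 -0.04  6.94]
turn units [ 0.0009  0.0002 -0.0004] rows 0.04815917133616419
dp after turn [ 0.01 -0.    6.94]
```

View pics/s16.png

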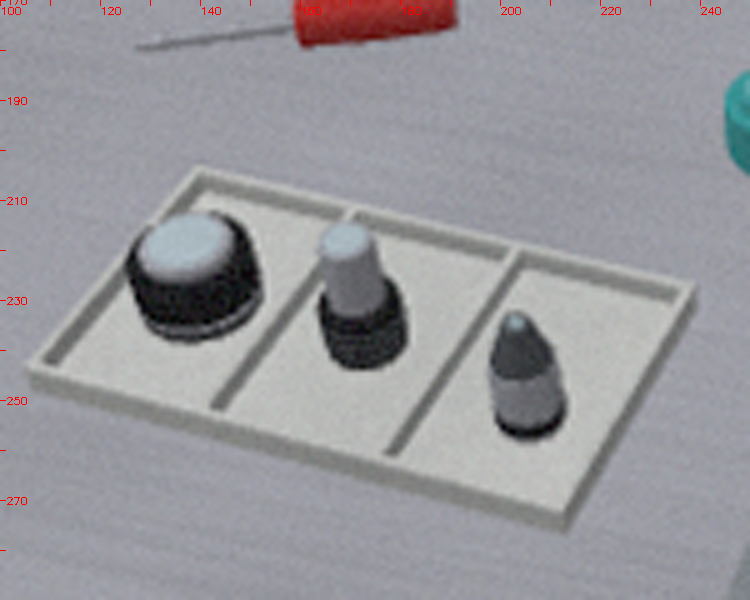

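View pics/scene16.png

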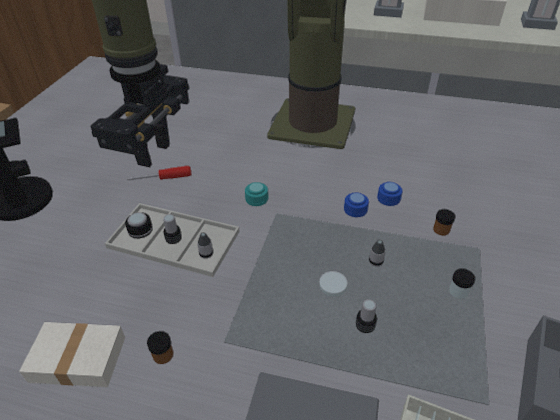

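View pics/top16.png

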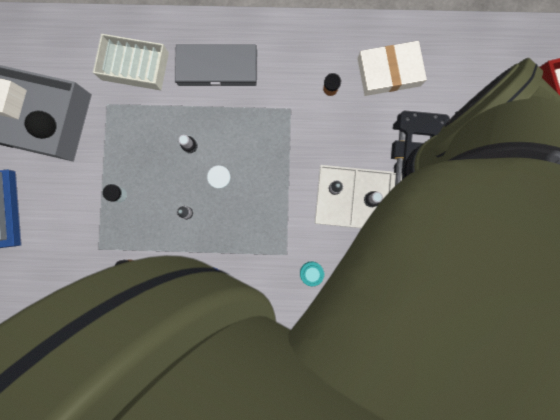

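Each part has its own compartment, and the spares, the dish and the look-alikes have not moved. I'll check the condenser's level by drawing a model of an upright drum over the picture.

```bash
python3 - <<'E'
from plant import r
from h import *
s=r.snapshot("scene");x,y,w,h,S=110,195,80,60,9
c=cv2.resize(s["frame"][y:y+h,x:x+w],None,fx=S,fy=S,interpolation=cv2.INTER_CUBIC)
a=np.linspace(0,2*np.pi,60)
def ring(cx,cy,z,rad):
    p=proj(s,np.c_[cx+rad*np.cos(a),cy+rad*np.sin(a),0*a+z]);return (((p-[x,y])*S)+S/2).astype(int)
for cx,cy,L in[(.502,-.260,[(.037,.019),(.031,.026),(.003,.026)]),(.508,-.182,[(.061,.0115),(.003,.017)])]:
    for z,rad in L: cv2.polylines(c,[ring(cx,cy,z,rad)],True,(0,0,255),1)
cv2.imwrite("pics/chk.png",c)
E
```

```text
(no output)
```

View pics/chk.png

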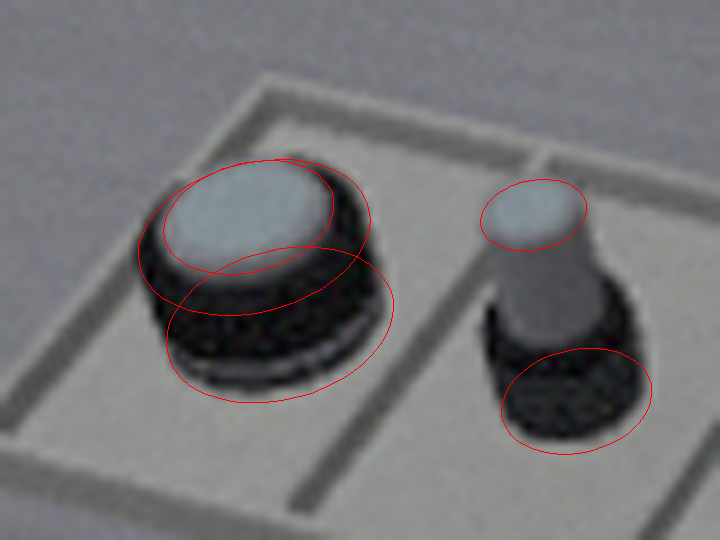

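The models match to within about 1–2 px (2 mm, the calibration error), so both parts stand level. Handing in.

```bash
python3 -c "
from plant import r
print(r.finish_job(), r.get_state()['clock'])"
```

```text
the job is handed in; nothing more can be done
the job is handed in; nothing more can be done
```

The tray now holds exactly one of each part. It already held an objective, so I added the condenser in the far (−y) compartment and the nearer eyepiece in the middle one. Both were lowered to the floor before release, and the job was handed in at about 20 s of the 58 s allowed.

**Last checks:** Pictures taken before hand-in show each part upright in its own compartment. The spare eyepiece, the spare objective, the glass dish and the turquoise look-alike are still where they stood. The scene picture shows the blue look-alikes unmoved too; the arm hid them from the top camera. The gripper was open and about 0.2 m up, touching nothing. Models of upright parts drawn over the scene picture matched to within 1–2 pixels, so the condenser and eyepiece stand level.

**What went wrong or disagreed:**
- **Condenser grasp:** A wrist joint reached the end of its range and stopped the gripper 15 mm high. The condenser was therefore gripped by only about 8 mm of its upper edge, but it held.
- **Condenser tilt:** It looked tilted while carried, so I pressed it down gently (5 N) before letting go. It stood level once released.
- **Final view:** The arm hid the condenser from the top camera, so its final check is from the scene camera only. An earlier top picture did show it in its compartment.

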